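# Bring the swinging paint can to rest over the drip pan

### The arm

A 6-joint arm with a two-finger parallel gripper is mounted at the origin on the work surface. World frame = base frame: x ahead of the robot, y to its left, z up, the work surface at z = 0. Lengths are in mm, angles in degrees, forces in N, time in s.
With the tool pointing down it reaches from about 325 to 900 mm from the base axis. Payload 3.5 kg.
Tool frame: the origin (TCP) lies at the very end of the fingers, on their centre line; the grasp point (between the pads) lies 19 mm behind it (grip_depth is the distance from the TCP to the grasp point, in mm); z points along the fingers, y is the line along which they close (so a half turn about z gives the same grasp; the last joint's range is limited). The gripper opens to 85 mm and grips with 20 to 120 N. Pads are 22 mm wide; open, the fingers measure 114 mm over their backs; the gripper's body (76 mm by 85 mm) begins 54 mm behind the grasp point. The pads swing forward as they close: fully open they stand 13 mm farther back than shut.
Start: joints at [66.612, 15.837, -1.513, 72.651, 0, 84.076], TCP at [187.57, 596.187, 231.313] pointing down, gripper open.
Joint ranges: [-178.77, 178.77], [-48.84, 107.48], [-61.69, 71.31], [-111.58, 123.2], [-90, 87.43], [-180, 180]. Speed limits (degrees/s): [147.25, 147.25, 180, 180, 180, 180].

### API

Orientations are given as [roll, pitch, yaw] about the fixed x, y, z axes, in that order (R = Rz(yaw) Ry(pitch) Rx(roll)).
In Python, from station import reach, move_linear, goto_joints, move_gripper, wait, inverse_kinematics, get_obs, snapshot, PlanningError, job_done, grip_depth gives the robot as it stands. The module is installed in compiled form; this text tells all that it offers. Calls block until the motion is done:
- reach(position, orientation): joint-space move of the TCP to a pose.
- move_linear(position, rot=None, speed=150): straight line of the TCP; rot=None keeps the orientation; speed is the mean speed in mm/s.
- goto_joints(angles): joint-space move.
- move_gripper(opening): finger opening in mm; the grip force is fixed at half the most; returns when the fingers have stopped.
- wait(seconds).
- inverse_kinematics(position, orientation): joint angles nearest the present ones, or None.
- get_obs(): the state.
- snapshot(name): name is "side" or "top" or "wrist"; returns a dict with "frame" (400x640x3 uint8, red, green, blue), "vertical_fov" (degrees; the focal length in pixels is half the picture's height over the tangent of half this angle, whatever the lens; pixels are square), "cx", "cy" (the principal point, pixels), "k1" (the pictures are not rectified: a ray, as slopes to the right and down, at radius r is drawn at 1 + k1 r^2 times it, then the intrinsics apply), "position" and "attitude" of the camera in the world. Camera axes: x right, y down, z forward; pixel columns grow to the right and rows downward; lengths in mm; the calibration is good to about 2 mm. A picture is of the moment at which its call begins. There is no depth.
A pose or a line that the arm cannot do raises PlanningError and nothing moves.
- job_done(): hands the job in; it is judged then, once.
The state is a dict: "clock": time; "joint_positions": joint angles; "qvel": joint speeds; "tau": joint torques, N m; "position": TCP position; "eef_rot": TCP orientation; "wrist_force": force on the tool from outside, world axes, zero at the start; "torque": the same for the moment, N m; "width": finger opening in mm; "grasp_force": force on a finger pad.
Only numpy, scipy, OpenCV 4.12 (cv2) and the standard library are available. Lean on these libraries where they do the work, as an engineer would, in place of code of your own. Each camera call takes 0.05 s, during which the arm holds its last target. There are 200 camera calls.

### The job

Take the trolley on the bench rail by its upright grip and draw it to the side of the round drip pan, so that the arm with the hanging open paint can slips past the keeper post; then calm the can's swing by moving the trolley and let it come to rest centred over the round pan. Keep it hanging there still for about three seconds, then let go of the trolley and move clear. Never touch the can or its arm with the robot, do not let the can swing wildly, and leave the other things where they are.

Things in the scene. Friction and masses are not known exactly. Their poses are not given: they have to be found in the camera images.
- rail: The bench rail, fixed: a level aluminium beam 760 mm long, its top at z = 230 mm, on two grey legs at y = +-375 mm. Origin on the bench under the middle of the beam; x points from the beam to the paint can's side (away from the robot), y along the beam, z up. Its position and yaw differ in each run.
- trolley (a joint): Position of the grey trolley (66 x 80 mm, 0.8 kg) along the rail's +y axis in m, 0 at the middle, range -0.33 to 0.33. It slides with about 1.5 N of dry friction plus 4 N s/m and stays where it is left.
- grip (a point): Grip point on the trolley: on the axis of its upright round dark steel post, 28 mm across, from z = 253 to 315 mm; the point is at z = 290 mm. It lies on the beam's centre line (rail x = 0, rail y = trolley value). The fingers can close in any direction; nothing stands beside the post above z = 253 mm.
- swing (a joint): Angle of the swing arm about its pin, in rad: 0 when the arm points along the rail's +x, positive when its end turns towards the rail's +y; stops at +-1.3. Gravity pulls it to 0 like a slow pendulum: period nominally 2.75 s, very lightly damped (about 33 s to fall to a third). A trolley acceleration a along +y gives it an angular acceleration of -a / 0.22 m.
- jib: The swing arm with the open white paint can hanging on its hook (here one rigid piece, nominally 0.7 kg, hidden 0.75 to 1.3 times that). Origin: centre of the can's underside, 190 mm from the pin along the arm, 45 mm above the bench. Can 90 mm across, 85 mm high; steel arm 12 mm thick above it. Never touch it with the robot.
- pin (a point): The swing arm's pin on the trolley: at rail x = 50 mm, z = 200 mm, rail y = trolley value; it leans 0.115 rad from vertical towards rail +x, which is why the arm hangs to 0.
- jib_tip (a point): The rounded end of the swing arm, 290 mm from the pin along the arm, at about z = 167 mm. Drawing the trolley aside, the arm's last 30 mm catches on a keeper post and lags until it is about 0.5 rad off straight (trolley about 205 mm from the rail's middle); then it slips off and the can swings freely.
- post_l (a point): Top of the keeper post on the rail's +y side: fixed upright steel rod, 12 mm thick, 200 mm high, at rail x = 312 mm, y = +65 mm.
- post_r (a point): Top of the other keeper post, at rail x = 312 mm, y = -65 mm; the same in every way. At the start the arm's end stands between the two posts.
- pan: Round steel drip pan, the target: 150 mm across, rim 18 mm high, fixed on the bench outside one of the keeper posts (left or right, differs), at 160 to 270 mm from the rail's middle, centred on the line on which the straight-hanging can travels (rail x = 240 mm). Origin: centre of its underside.
- tray: Square steel tray, 140 x 140 mm, rim 18 mm high, fixed on the bench outside the other keeper post. Not the target. Origin: centre of its underside.
- jar_a: Glass jar with red lid, 64 mm across, 90 mm high, standing under the rail on the right. A bystander. Origin: centre of underside.
- jar_b: The same kind of jar, standing under the rail on the left. A bystander.
- tin: Closed round yellow-banded tin, 90 mm across, 100 mm high, near side of the bench on the left. A bystander.
- hammer: Claw hammer lying on the near side of the bench on the right. A bystander.
- knife: Putty knife with wooden handle lying on a sheet of white card to the left of the rail. A bystander.
- brush: Brush with wooden handle lying to the right of the rail. A bystander.
There are look-alikes about, which are no part of the job. What is shaped like the pan but black or purple is not meant.

How it is judged (in metres and radians):
On the way, in this order (a step that is already met when the one before it is completed fails the run):
1. the arm's end has slipped past a keeper post ((y of jib_tip in the frame of rail above 0.08 m or y of jib_tip in the frame of rail below -0.08 m)), for 0.1 s.
2. the can hangs still, centred over the round pan, for 2.5 seconds (horizontal distance between jib and pan below 0.02 m and velocity of joint swing between -0.12 and 0.12 rad/s and velocity of joint trolley between -0.03 and 0.03 m/s), for 2.5 s.
At the end, for the whole second after the job is handed in: the can's centre is within 20 mm (horizontally) of the round pan's centre, swinging slower than 0.1 rad/s, the trolley at rest and released (horizontal distance between jib and pan below 0.02 m and velocity of joint swing between -0.1 and 0.1 rad/s and velocity of joint trolley between -0.03 and 0.03 m/s and contact force between the fingers and rail below 0.1 N); the robot touches nothing.
It fails at once if the robot touches the arm or the can (contact force between any of the fingers, the arm and jib above 0.3 N).
It fails at once if the can swings wildly: more than 0.9 rad off straight or faster than 2 rad/s (value of joint swing above 0.9 rad or value of joint swing below -0.9 rad or velocity of joint swing above 2 rad/s or velocity of joint swing below -2 rad/s).
It fails at once if a bystander is pushed away (distance of any of jar_a, jar_b, tin, hammer, knife, brush from where it was at the start of the episode above 0.03 m).
It also fails if it takes over 45 s, if anything falls off the work surface, if the arm or the gripper's body presses on something with over 40 N, if the wrist force passes 120 N, or if a joint passes its speed limit or range.

## Working session

There is one attempt and no reset: what is moved stays moved. The work goes in short steps, each a Python script; the robot and the scene stay as the last script left them, time stands still between calls to the robot, and variables do not carry over. Pictures are saved under pics/ and viewed, at most 10 in all, crops included, and the job is handed in when it is done.

```bash
mkdir -p pics; cat > h.py <<'E'
import numpy as np, cv2
from scipy.spatial.transform import Rotation as Rn
from station import *
def Rot(s):
    a=np.array(s["attitude"],float)
    if a.shape==(3,3): return a
    if a.size==3: return Rn.from_euler('xyz',a,degrees=True).as_matrix()
    return Rn.from_quat(a).as_matrix()
def intr(s):
    h=s["frame"].shape[0]; f=h/2/np.tan(np.radians(s["vertical_fov"])/2)
    return f,s["cx"],s["cy"],s["k1"]
def ray(s,u,v):
    f,cx,cy,k=intr(s); d=np.array([(u-cx)/f,(v-cy)/f]); p=d.copy()
    for _ in range(30): p=d/(1+k*(p@p))
    r=Rot(s)@np.array([p[0],p[1],1]); return np.array(s["position"],float),r/np.linalg.norm(r)
def onplane(s,u,v,z):
    o,r=ray(s,u,v); return o+r*(z-o[2])/r[2]
def proj(s,P):
    f,cx,cy,k=intr(s); c=Rot(s).T@(np.array(P,float)-np.array(s["position"],float)); p=c[:2]/c[2]
    p=p*(1+k*(p@p)); return p*f+[cx,cy]
def tri(obs):
    A=np.zeros((3,3));b=np.zeros(3);L=[]
    for s,u,v in obs:
        o,r=ray(s,u,v);M=np.eye(3)-np.outer(r,r);A+=M;b+=M@o;L.append((o,M))
    P=np.linalg.solve(A,b); return P,[float(np.linalg.norm(M@(P-o))) for o,M in L]
def save(s,n): cv2.imwrite(f"pics/{n}.png",s["frame"][...,::-1])
E
python3 - <<'E'
from h import *
import pickle
print(get_obs(), grip_depth)
for n in ("side","top","wrist"):
    s=snapshot(n); save(s,n+"0"); pickle.dump(s,open(n+"0.pkl","wb")); print(n,{k:v for k,v in s.items() if k!="frame"})
E
```

```text
{'clock': 0.0, 'joint_positions': array([ 6.66140658e+01,  1.58799159e+01, -1.59818521e+00,  7.26482861e+01,
       -2.31021532e-04,  8.40736006e+01]), 'qvel': array([ 0.13845077, -0.03244568,  0.00644897,  0.05516753,  0.01251804,
        0.02143664]), 'tau': array([-3.05792639e-05, -4.45514309e+01,  2.95199597e+01,  1.62627833e-02,
       -1.11125448e-04,  1.56115880e-05]), 'position': array([187.246624  , 595.49027084, 230.13888277]), 'eef_rot': array([-1.79874264e+02, -1.28197842e-02,  1.62540451e+02]), 'wrist_force': array([-0.17570735,  0.2906287 , -0.34953776]), 'torque': array([ 0.02886214, -0.04477828,  0.00613044]), 'grasp_force': 0.0, 'width': 85.28493875352409} 18.700000000000003
side {'vertical_fov': 45.73495849802049, 'cx': 325.5894483951702, 'cy': 201.24908348235763, 'k1': -0.01070202301162357, 'position': array([-216.89468093, -932.91878921,  993.22406833]), 'attitude': array([-123.81575584,    1.33054493,  -40.17610451])}
top {'vertical_fov': 48.58875249465346, 'cx': 314.92450849537806, 'cy': 197.48771199957466, 'k1': -0.11669932019933948, 'position': array([ 324.31335336,   -8.44843577, 1803.09510272]), 'attitude': array([-172.26684237,   -0.76854448,  -90.5950285 ])}
wrist {'vertical_fov': 63.67678868641983, 'cx': 314.26842774829663, 'cy': 202.3505757279212, 'k1': -0.05211141610696515, 'position': array([109.31351626, 620.78334593, 372.93441492]), 'attitude': array([1.61520015e+02, 1.25273303e-01, 7.25649696e+01])}
```

View pics/top0.png

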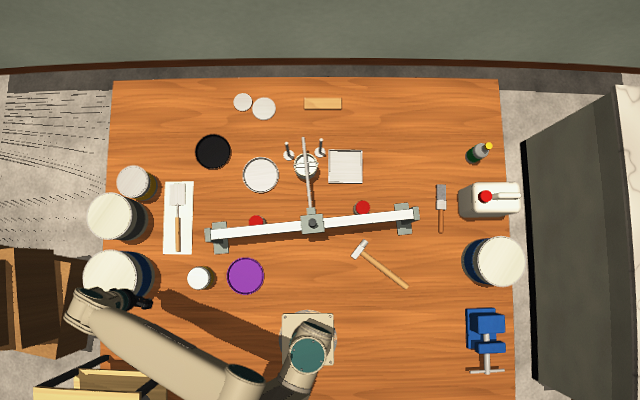

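View pics/side0.png

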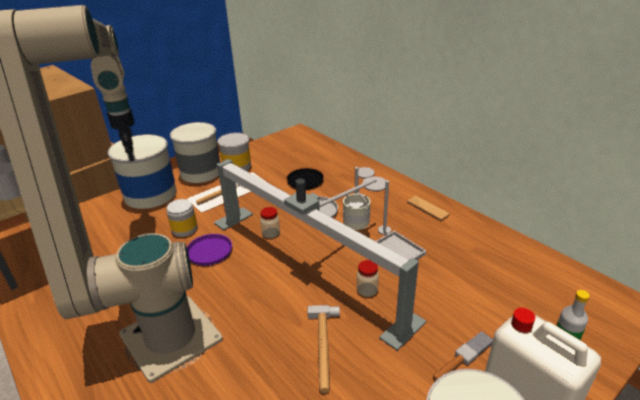

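The top view shows the round pan at about (261,175), the tray at (345,167), the can at (306,163), the grip post at (313,224), and the beam from (207,237) to (419,213). The side view shows the grip post at (300,190) and the keeper-post tops near (357,170) and (386,183). I'll segment these and enlarge the crops next.

```bash
python3 - <<'E'
from h import *
import pickle
s=pickle.load(open("top0.pkl","rb")); f=s["frame"]
def crop(s,x0,y0,x1,y1,k,n):
    c=cv2.resize(s["frame"][y0:y1,x0:x1],None,fx=k,fy=k,interpolation=cv2.INTER_CUBIC); cv2.imwrite(f"pics/{n}.png",c[...,::-1])
crop(s,195,125,435,265,3,"topc"); 
t=pickle.load(open("side0.pkl","rb")); crop(t,210,140,440,320,3,"sidec")
hsv=cv2.cvtColor(f,cv2.COLOR_RGB2HSV)
m=((hsv[...,1]<50)&(hsv[...,2]>110)).astype(np.uint8)
m[:125]=0;m[265:]=0;m[:,:200]=0;m[:,430:]=0
n,l,st,c=cv2.connectedComponentsWithStats(m)
for i in range(1,n):
    if st[i,4]>25: print(i,st[i],c[i])
E
```

```text
1 [ 204  137  216  105 2983] [310.03419376 214.1270533 ]
4 [315 147   8  10  43] [317.72093023 152.55813953]
7 [284 151  10  10  65] [288.24615385 155.06153846]
8 [ 328  150   34   33 1052] [344.92015209 166.70342205]
10 [243 157  36  35 914] [260.50984683 174.82603939]
19 [398 228  14   7  81] [403.97530864 230.97530864]
20 [351 240  17  19 126] [358.98412698 249.06349206]
21 [214 243  14  11 108] [219.40740741 248.77777778]
```

View pics/topc.png

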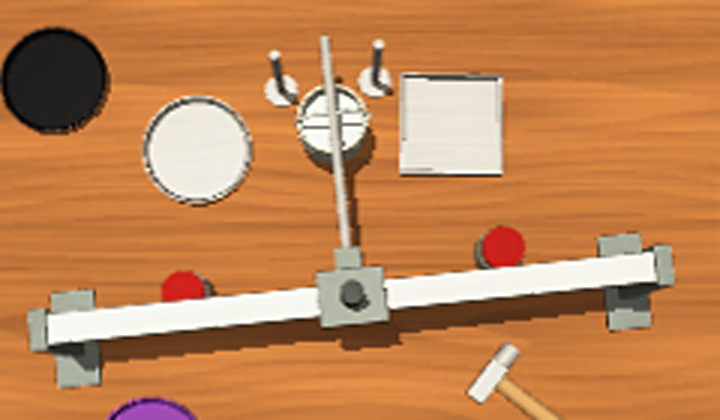

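View pics/sidec.png

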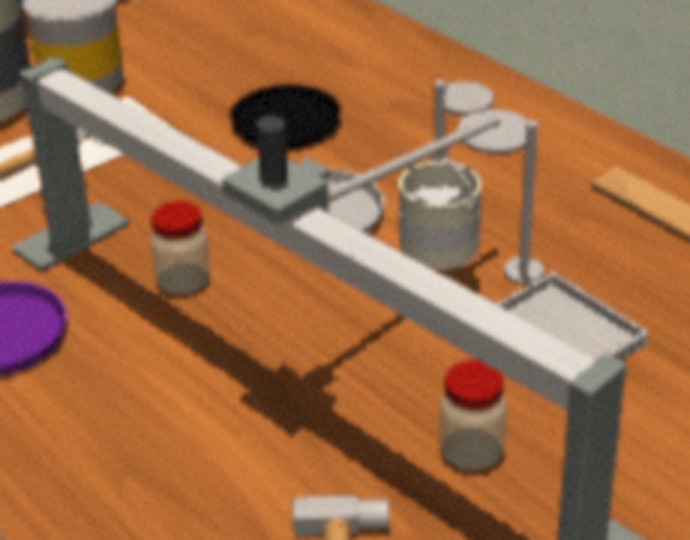

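The crops show the following in full-frame pixels. In the top view, the grip top is at about (312.3,221.7), the keeper tops at (286.3,143.7) and (321,139.7), and the pan at (260.5,175). In the side view, the grip top is at (300,181.3) and the keeper tops at (356.7,168) and (387,182).

```bash
python3 - <<'E'
from h import *
import pickle
np.set_printoptions(precision=1,suppress=True)
s=pickle.load(open("top0.pkl","rb")); t=pickle.load(open("side0.pkl","rb"))
hsv=cv2.cvtColor(s["frame"],cv2.COLOR_RGB2HSV)
# dark post in both views
def dark(fr,x0,y0,x1,y1,th):
    v=fr.max(axis=2); m=np.zeros(v.shape,np.uint8); m[y0:y1,x0:x1]=(v[y0:y1,x0:x1]<th); n,l,st,c=cv2.connectedComponentsWithStats(m)
    i=1+np.argmax(st[1:,4]); return st[i],c[i]
print(dark(s["frame"],300,212,324,236,95),dark(t["frame"],288,174,310,206,70))
print("grip",tri([(s,312.3,221.7),(t,300,181.3)]))
pl=tri([(s,286.3,143.7),(t,356.7,168)]); pr=tri([(s,321,139.7),(t,387,182)])
print("posts",pl,pr, "dist",np.linalg.norm(pl[0]-pr[0]))
# beam: white edges
m=((hsv[...,1]<40)&(hsv[...,2]>200)).astype(np.uint8); m[:200]=0;m[250:]=0;m[:,:208]=0;m[:,420:]=0
m[:,298:328]=0
ctr=[]
for x in range(216,412):
    y=np.where(m[:,x])[0]
    if len(y)>3: ctr.append((x,y.mean()))
P=np.array([onplane(s,x,y,230)[:2] for x,y in ctr])
xs=np.where(m.any(0))[0]; print("beam white cols",xs.min(),xs.max())
mu=P.mean(0); d=np.linalg.svd(P-mu)[2][0]; d*=np.sign(d[1]); n=np.array([d[1],-d[0]])
print("d",d,"yaw",np.degrees(np.arctan2(-d[0],d[1])),"res",np.std((P-mu)@n))
e=[onplane(s,207,237,230)[:2],onplane(s,419,213,230)[:2]]
print("ends",[(x-mu)@d for x in e], "len")
for nme,p in (("pl",pl[0]),("pr",pr[0])): print(nme,"x",(p[:2]-mu)@n,"y",(p[:2]-mu)@d)
M=(pl[0]+pr[0])[:2]/2; o=mu+((M-mu)@d)*d; print("origin by posts",o,"x of mid",(M-mu)@n)
print("origin by ends",mu+np.mean([(x-mu)@d for x in e])*d)
mm=((hsv[...,1]<90)).astype(np.uint8); mm[:150]=0;mm[200:]=0;mm[:,:235]=0;mm[:,284:]=0
cs,_=cv2.findContours(mm,cv2.RETR_EXTERNAL,cv2.CHAIN_APPROX_NONE); c=max(cs,key=cv2.contourArea)
el=cv2.fitEllipse(c); print("ellipse",el)
for z in (0,18):
  p=onplane(s,*el[0],z)[:2]; print("pan",p,"rail x",(p-o)@n,"y",(p-o)@d)
E
```

```text
(array([300, 231,  24,   5,  73], dtype=int32), array([312.3, 233.9])) (array([288, 174,  22,  29, 411], dtype=int32), array([299.5, 184.6]))
grip (array([442.9, -19.8, 309.5]), [1.9031317296294055, 1.9031317296294867])
posts (array([745.4,  72.6, 195.4]), [0.34457184243811934, 0.34457184243825206]) (array([759.4, -56.2, 193.1]), [1.6930584491392906, 1.6930584491392389]) dist 129.57773753465142
beam white cols 211 413
d [-0.1  1. ] yaw 5.042568159989942 res 7.294770184324559
ends [np.float64(382.9635859391643), np.float64(-380.6992404855981)] len
pl x 311.2055584061481 y 72.56929926748857
pr x 313.77654727262933 y -56.962487775809244
origin by posts [441.1 -19.3] x of mid 312.49105283938866
origin by ends [441.7 -26. ]
ellipse ((260.2936706542969, 174.34803771972656), (35.0782356262207, 35.48307800292969), 55.935646057128906)
pan [667.5 189.9] rail x 243.88093474796898 y 188.51909814385183
pan [664.1 187.9] rail x 240.2942254999257 y 186.84763249672557
```

```bash
cat > a.py <<'E'
from h import *
import pickle
np.set_printoptions(precision=2,suppress=True)
def beam(s,guess):  # centre line of the white beam top, robust
    hsv=cv2.cvtColor(s["frame"],cv2.COLOR_RGB2HSV); m=(hsv[...,1]<45)&(hsv[...,2]>190)
    pts=[]
    for y in list(range(-340,-60,3))+list(range(60,340,3)):
        c=proj(s,guess(y))
        if not(5<c[0]<635 and 15<c[1]<385): continue
        x=int(round(c[0])); r=np.where(m[:,x])[0]; r=r[abs(r-c[1])<12*1.0]
        if len(r)>3: pts.append(onplane(s,x,r.mean(),230)[:2])
    P=np.array(pts,np.float32); vx,vy,x0,y0=cv2.fitLine(P,cv2.DIST_HUBER,0,.01,.01).ravel().astype(float)
    d=np.array([vx,vy])*np.sign(vy); n=np.array([d[1],-d[0]]); r=(P-[x0,y0])@n
    return d,np.array([x0,y0]),np.median(abs(r)),len(P)
E
python3 - <<'E'
from a import *
s=pickle.load(open("top0.pkl","rb"))
a=np.radians(6.2); o=np.array([441.5,-21.5])
for k in range(3):
    d,q,r,n=beam(s,lambda y:(*(o+y*np.array([-np.sin(a),np.cos(a)])),230))
    a=np.arctan2(-d[0],d[1]); o=q+((o-q)@d)*d
    print(np.degrees(a),o,r,n)
p=get_obs()["position"]
move_linear([p[0],p[1],430],speed=300)
yaw=180+np.degrees(a)
q=inverse_kinematics([o[0]-10,o[1]+60,450],[180,0,yaw]); print(q)
q2=inverse_kinematics([o[0]-10,o[1]+60,450],[180,0,yaw-360]); print(q2)
reach([o[0]-10,o[1]+60,450],[180,0,yaw])
w=snapshot("wrist"); t=snapshot("top"); save(w,"w1"); pickle.dump((w,t),open("w1.pkl","wb"))
ob=get_obs(); print(ob["clock"],ob["position"],ob["eef_rot"],ob["joint_positions"])
E
```

```text
5.415674896936787 [443.14 -21.34] 0.3927564325297226 188
5.400996823798625 [443.15 -21.34] 0.4089341744649033 188
5.400996823798625 [443.15 -21.34] 0.4089341744649033 188
[-3.43 -5.79  0.53 96.33  0.   -8.83]
[-3.43 -5.79  0.53 96.33  0.   -8.83]
3.2417 [433.26  39.16 449.92] [ 179.99   -0.01 -174.54] [-3.36 -5.78  0.54 96.32  0.   -8.83]
```

View pics/w1.png

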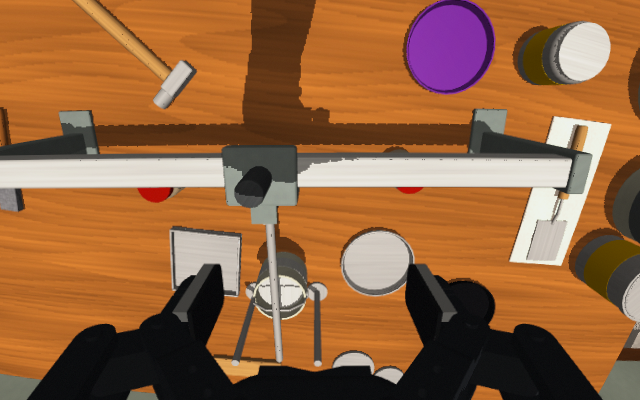

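The wrist view shows the pan rim at about (377,262), the grip-post top disc at about (247,192), and the beam horizontal at row 172. The tray is on the left at (206,261), the keeper posts are near (240,360) and (318,360), and the view is unobstructed.

```bash
python3 - <<'E'
from a import *
w,t=pickle.load(open("w1.pkl","rb"))
a=np.radians(5.4); o=np.array([443.15,-21.3])
for k in range(2):
    d,q,r,n=beam(w,lambda y:(*(o+y*np.array([-np.sin(a),np.cos(a)])),230)); print("wrist beam yaw",np.degrees(np.arctan2(-d[0],d[1])),q+((o-q)@d)*d,r,n)
    a2=np.arctan2(-d[0],d[1])
hsv=cv2.cvtColor(w["frame"],cv2.COLOR_RGB2HSV)
m=(hsv[...,1]<80).astype(np.uint8); m[:,:335]=0;m[:222]=0;m[303:]=0;m[:,418:]=0
m[265:,408:]=0
cs,_=cv2.findContours(m,cv2.RETR_EXTERNAL,cv2.CHAIN_APPROX_NONE); c=max(cs,key=cv2.contourArea)
hull=cv2.convexHull(c)[:,0].astype(float)
P=np.array([onplane(w,x,y,18)[:2] for x,y in c[:,0]],np.float32)
el=cv2.fitEllipse(P.reshape(-1,1,2)); print("pan wrist z18",el)
pe=cv2.fitEllipse(c); T=None
s0=pickle.load(open("top0.pkl","rb"))
print("pan tri",tri([(w,*pe[0]),(s0,260.3,174.35)]))
# top disc of post
v=w["frame"].max(2); mm=np.zeros(v.shape,np.uint8); mm[160:215,228:280]=v[160:215,228:280]<75
print("post mask",cv2.boundingRect(cv2.findNonZero(mm)),[ (r,np.where(mm[r])[0].min(),np.where(mm[r])[0].max()) for r in range(165,212,4) if mm[r].any()])
for y in (0,):
  for z in (253,315): print(z,"wrist",proj(w,(443.1,-20.5,z)),"top",proj(s0,(443.1,-20.5,z)),"size px",28*322/(np.linalg.norm(np.array(w["position"])-[443,-20,z])))
E
```

```text
wrist beam yaw 5.397247163253184 [443.14 -21.3 ] 0.2266114719221548 179
wrist beam yaw 5.397247163253184 [443.14 -21.3 ] 0.2266114719221548 179
pan wrist z18 ((661.5084838867188, 188.49551391601562), (143.54405212402344, 148.86764526367188), 104.48558044433594)
pan tri (array([666.03, 190.4 ,   5.04]), [1.1721978317688468, 1.1721978317686823])
post mask (228, 160, 52, 55) [(165, np.int64(228), np.int64(279)), (169, np.int64(241), np.int64(279)), (173, np.int64(242), np.int64(279)), (177, np.int64(243), np.int64(279)), (181, np.int64(240), np.int64(271)), (185, np.int64(237), np.int64(269)), (189, np.int64(235), np.int64(267)), (193, np.int64(235), np.int64(265)), (197, np.int64(262), np.int64(263)), (201, np.int64(238), np.int64(261)), (205, np.int64(243), np.int64(256))]
253 wrist [258.26 178.32] top [312.08 223.39] size px 25.37041532435631
315 wrist [246.96 195.21] top [312.21 221.98] size px 30.38722026058162
```

```bash
cat > b.py <<'E'
from a import *
A=np.radians(5.4); O=np.array([443.14,-21.3]); D=np.array([-np.sin(A),np.cos(A)]); N=np.array([np.cos(A),np.sin(A)])
ROT=[180,0,185.4]; ZG=271.3; YP=188.
def tr(p=None):
    p=get_obs()["position"] if p is None else p
    return (np.asarray(p)[:2]-O)@D
def go(y,speed): move_linear([*(O+y*D),ZG],speed=speed)
def jp(y,r,phi):  # point on swing arm axis at radius r, trolley y (mm)
    p=O+N*(50+r*np.cos(phi))+D*(y+r*np.sin(phi)); return np.array([*p,200-r*.115*np.cos(phi)])
def swing(s,y):
    hsv=cv2.cvtColor(s["frame"],cv2.COLOR_RGB2HSV).astype(np.float32); sc=np.clip((120-hsv[...,1])/80,0,1)*(hsv[...,2]>90)
    def scan(rs,ph):
        uv=np.array([[proj(s,jp(y,r,p)) for p in ph] for r in rs],np.float32)
        return cv2.remap(sc,uv[...,0],uv[...,1],cv2.INTER_LINEAR).mean(0)
    ph=np.arange(-.95,.95,.02); k=scan(range(60,110,8),ph); i=ph[k.argmax()]
    p2=np.arange(i-.2,i+.2,.01); k=scan(range(60,110,4),p2); a=(p2*k).sum()/k.sum()
    p3=np.arange(a-.09,a+.09,.005); k3=scan(range(240,284,4),p3); b=(p3*k3).sum()/max(k3.sum(),1e-6)
    return a,k.max(),b,k3.max()
E
python3 - <<'E'
from b import *
w,t=pickle.load(open("w1.pkl","rb")); print("swing test",swing(t,0))
print("grip tri",tri([(w,249,192.5),(t,312.3,221.7)]))
g=O+1*D
reach([*g,380],ROT); move_linear([*g,ZG],speed=120)
move_gripper(15); ob=get_obs(); print(ob["clock"],ob["position"],tr(),ob["width"],ob["grasp_force"],ob["wrist_force"])
t=snapshot("top"); save(t,"t2"); print(swing(t,tr()))
E
```

```text
swing test (np.float64(0.04525809217608823), np.float32(0.9997831), np.float64(0.005688373896557298), np.float32(0.9978926))
grip tri (array([445.03, -21.13, 300.83]), [0.23768299500977927, 0.23768299500980528])
5.325 [443.19 -20.3  271.75] 0.9956338701921894 26.61736212445236 58.9828759431839 [-0.38  0.57  3.46]
(np.float64(0.007309139127420614), np.float32(0.9657771), np.float64(0.0020400082335820242), np.float32(0.99777275))
```

View pics/t2.png

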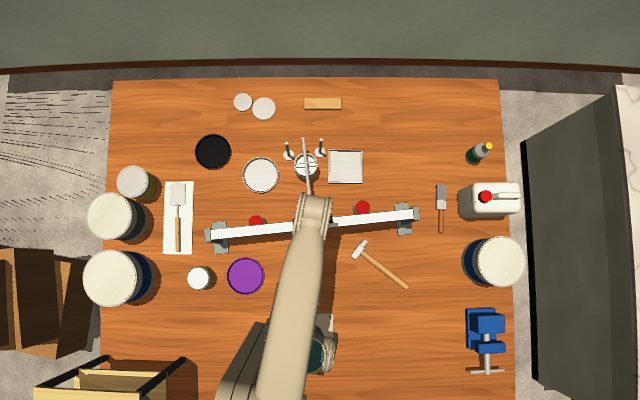

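The fingers hold the post (width 26.6 mm, 59 N). The top view shows the swing arm and can clear of the robot from about (308,193) up to the tip at (304,137). Next is the slow pull past the keeper.

```bash
sed -i 's/range(60,110,8)/range(80,114,6)/; s/range(60,110,4)/range(80,114,3)/' b.py
python3 - <<'E'
from b import *
t0=get_obs()["clock"]; go(150,75); ob=get_obs(); print(ob["clock"]-t0,tr(),ob["wrist_force"]); s=snapshot("top"); print(swing(s,tr()))
go(221,55); ob=get_obs(); print(ob["clock"],tr(),ob["wrist_force"])
L=[]
for i in range(22):
    ob=get_obs(); s=snapshot("top"); L.append((ob["clock"],tr(ob["position"]),s)); r=swing(s,L[-1][1]); print("%.3f %.1f  %.3f %.2f  %.3f %.2f"%(L[-1][0],L[-1][1],*r))
pickle.dump(L,open("L1.pkl","wb")); save(s,"t3")
E
```

```text
2.1333 150.16974386454322 [-1.57 -0.83  5.65]
(np.float64(-0.329566506745276), np.float32(0.9989095), np.float64(-0.35582671976910585), np.float32(0.9996227))
9.0 221.35005149672696 [-1.75 -0.38  5.49]
9.000 221.4  0.035 1.00  0.065 1.00
9.050 221.3  0.112 1.00  0.130 1.00
9.100 221.3  0.187 1.00  0.195 1.00
9.150 221.3  0.253 1.00  0.256 1.00
9.200 221.3  0.314 1.00  0.313 1.00
9.250 221.3  0.367 1.00  0.367 1.00
9.300 221.3  0.423 1.00  0.416 1.00
9.350 221.4  0.468 1.00  0.460 1.00
9.400 221.3  0.501 0.99  0.496 1.00
9.450 221.3  0.539 0.93  0.525 1.00
9.500 221.3  0.563 0.94  0.550 1.00
9.550 221.3  0.580 0.94  0.564 1.00
9.600 221.3  0.586 0.94  0.574 1.00
9.650 221.3  0.587 0.94  0.575 1.00
9.700 221.3  0.585 0.94  0.571 1.00
9.750 221.3  0.570 0.94  0.559 1.00
9.800 221.3  0.549 0.94  0.539 1.00
9.850 221.3  0.520 0.94  0.513 1.00
9.900 221.3  0.490 0.99  0.481 1.00
9.950 221.3  0.449 1.00  0.443 1.00
10.000 221.3  0.402 1.00  0.400 1.00
10.050 221.3  0.351 1.00  0.348 1.00
```

View pics/t3.png

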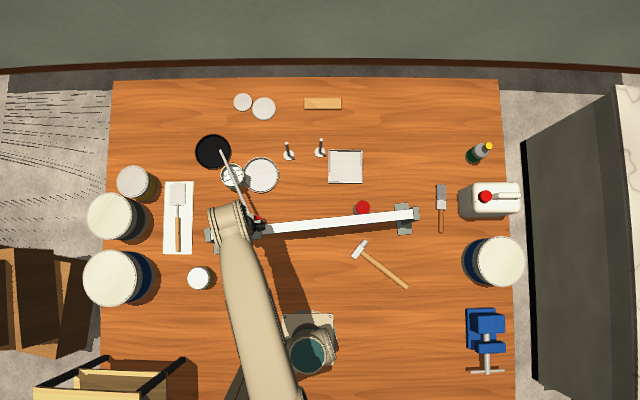

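The top view shows the arm past the left keeper, with its tip at (221,150) and the can at (232,176) beside the pan. Amplitude is 0.575 rad with a peak at t≈9.64 s. I'll shift outward a little at the zero crossing to gain keeper clearance, then fit the swing.

```bash
cat >> b.py <<'E'
from scipy.optimize import least_squares
def watch(n,gap=0.):
    L=[]
    for i in range(n):
        ob=get_obs(); s=snapshot("top"); y=tr(ob["position"]); r=swing(s,y); L.append((ob["clock"],y,r[0],r[2]))
        if gap: wait(gap)
    return np.array(L)
def fit(L,w=None,col=3,off=True):
    t=L[:,0]; t0=t[0]
    def f(p): 
        ww=p[3] if w is None else w
        return p[0]*np.cos(ww*(t-t0))+p[1]*np.sin(ww*(t-t0))+(p[2] if off else 0)-L[:,col]
    r=least_squares(f,[.1,.1,0,2.285],loss="soft_l1",f_scale=.02); p=r.x; ww=p[3] if w is None else w
    return np.hypot(p[0],p[1]),t0+np.arctan2(p[1],p[0])/ww,p[2],ww,np.sqrt(np.mean(f(p)**2))   # amp, time of + peak, offset, omega, rms
E
python3 - <<'E'
from b import *
t0=get_obs()["clock"]; y0=tr(); go(236,33); t1=get_obs()["clock"]; print(t0,t1,y0,tr())
L=watch(26); np.save("L2.npy",L); print(L[::5])
for c in (2,3): print(fit(L,None,c),fit(L,2.285,c))
L1=[(a,b,*np.array(swing(s,b))[[0,2]]) for a,b,s in pickle.load(open("L1.pkl","rb"))]; L1=np.array(L1); np.save("L1.npy",L1)
for c in (2,3): print(fit(L1,None,c),fit(L1,2.285,c))
print(get_obs()["clock"])
E
```

```text
10.1 10.7083 221.32809678230706 236.5553518448278
[[ 10.71 236.56  -0.45  -0.46]
 [ 10.96 236.55  -0.53  -0.57]
 [ 11.21 236.55  -0.46  -0.48]
 [ 11.46 236.54  -0.28  -0.26]
 [ 11.71 236.54   0.04   0.05]
 [ 11.96 236.54   0.33   0.34]]
(np.float64(0.7139800233149166), np.float64(9.28275329922601), np.float64(0.18331176778892044), np.float64(1.8497587850395205), np.float64(0.011162431636337481)) (np.float64(0.547011484697637), np.float64(9.623637186623323), np.float64(0.008541979371552962), 2.285, np.float64(0.01500918472998117))
(np.float64(0.552503737390122), np.float64(9.591615925692501), np.float64(-0.00857621913943897), np.float64(2.2753025006869017), np.float64(0.002510885406732777)) (np.float64(0.5499852423757616), np.float64(9.597965772198364), np.float64(-0.011307852388242688), 2.285, np.float64(0.0025257492662177188))
(np.float64(1.101650830197593), np.float64(9.639603695865825), np.float64(-0.5126970323530349), np.float64(1.6405484709214315), np.float64(0.0020554771231661535)) (np.float64(0.6097251052727548), np.float64(9.640694324851784), np.float64(-0.016751801008531672), 2.285, np.float64(0.00466149227418567))
(np.float64(0.6865607852263382), np.float64(9.64050163147435), np.float64(-0.10995332023611373), np.float64(2.053716725654003), np.float64(0.0009822326776002088)) (np.float64(0.5708604904554452), np.float64(9.64094595046235), np.float64(0.007321014052845729), 2.285, np.float64(0.0018660250385774523))
12.0083
```

```bash
python3 - <<'E'
from b import *
t0=get_obs()["clock"]; go(270.6,64); t1=get_obs()["clock"]; print(t0,t1,tr())
L=watch(8); np.save("L3.npy",L); print(L)
print(fit(L,2.278,3,False),get_obs()["clock"])
E
```

```text
12.0083 12.7 271.70714702478557
[[ 12.7  271.71   0.29   0.3 ]
 [ 12.75 271.64   0.26   0.27]
 [ 12.8  271.6    0.23   0.24]
 [ 12.85 271.59   0.19   0.2 ]
 [ 12.9  271.57   0.15   0.16]
 [ 12.95 271.58   0.11   0.11]
 [ 13.   271.53   0.07   0.07]
 [ 13.05 271.52   0.02   0.03]]
(np.float64(0.396284629469256), np.float64(12.389467165980358), np.float64(0.0), 2.278, np.float64(0.00034624449590104115)) 13.1
```

```bash
python3 - <<'E'
from b import *
wait(13.393-get_obs()["clock"])
t0=get_obs()["clock"]; go(187.7,83.8/.6); t1=get_obs()["clock"]; print(t0,t1,tr())
L=watch(20,.02); np.save("L4.npy",L); print(L[::3])
for c in (2,3): print(fit(L,2.278,c,True))
s=snapshot("top"); save(s,"t4"); pickle.dump(s,open("t4.pkl","wb")); w=snapshot("side"); save(w,"s4")
print(get_obs()["clock"])
c=cv2.resize(s["frame"][130:250,180:360],None,fx=4,fy=4,interpolation=cv2.INTER_CUBIC); cv2.imwrite("pics/t4c.png",c[...,::-1])
E
```

```text
13.3917 14.1333 187.36760202273672
[[ 14.13 187.37  -0.09  -0.07]
 [ 14.33 187.66  -0.09  -0.08]
 [ 14.53 187.71  -0.09  -0.08]
 [ 14.73 187.73  -0.09  -0.06]
 [ 14.93 187.75  -0.06  -0.03]
 [ 15.13 187.75  -0.02   0.01]
 [ 15.33 187.75   0.03   0.05]]
(np.float64(0.081331274765002), np.float64(13.027649117080642), np.float64(-0.01926160383875355), 2.278, np.float64(0.006294589258951627))
(np.float64(0.08592385913767081), np.float64(13.01242051641329), np.float64(0.00048273370358050874), 2.278, np.float64(0.0008898640534451197))
15.5667
```

View pics/t4c.png

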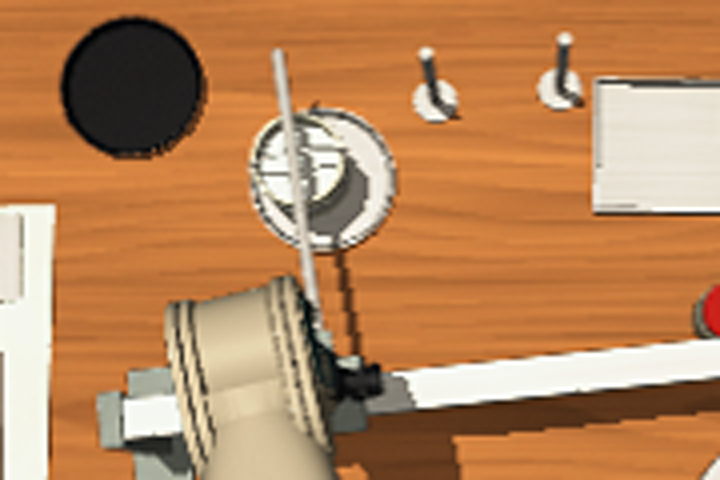

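The crop shows the can at about (300,165) near the pan's left half (pan at (323,178)). That offset is partly height parallax, and the residual swing is 0.086 rad. I'll cancel it with a small out-and-back pair half a period apart.

```bash
python3 - <<'E'
from b import *
wait(15.64-get_obs()["clock"]); go(187.7+9.3,36); print(get_obs()["clock"],tr())
L=watch(6,.02); print(fit(L,2.278,3,False))
wait(17.02-get_obs()["clock"]); go(187.7,36); print(get_obs()["clock"],tr())
L=watch(24,.03); np.save("L5.npy",L); print(L[::4])
print(fit(L,2.278,3,True),get_obs()["clock"])
s=snapshot("top"); w=snapshot("side"); pickle.dump((s,w),open("t5.pkl","wb"))
ph=L[-1,3]; y=tr(); print("can pred world", jp(y,190,ph))
# can rim centre in the top view: white ring incl. pan is confusing -> use arm tip and pan ellipse
c=cv2.resize(w["frame"][140:290,240:440],None,fx=4,fy=4,interpolation=cv2.INTER_CUBIC); cv2.imwrite("pics/s5c.png",c[...,::-1])
E
```

```text
16.05 197.71750335451736
(np.float64(0.03599738510808654), np.float64(15.70608688024602), np.float64(0.0), 2.278, np.float64(0.00020279552236950014))
17.425 187.8813973913575
[[ 17.43 187.88  -0.02   0.01]
 [ 17.76 187.87  -0.02   0.01]
 [ 18.09 187.87  -0.02  -0.  ]
 [ 18.43 187.88  -0.02  -0.01]
 [ 18.76 187.85  -0.02  -0.01]
 [ 19.09 187.87  -0.02  -0.01]]
(np.float64(0.012904211294092388), np.float64(17.316902891076758), np.float64(-7.95876011846019e-05), 2.278, np.float64(0.0003302098810844873)) 19.425
can pred world [664.42 188.05 178.15]
```

View pics/s5c.png

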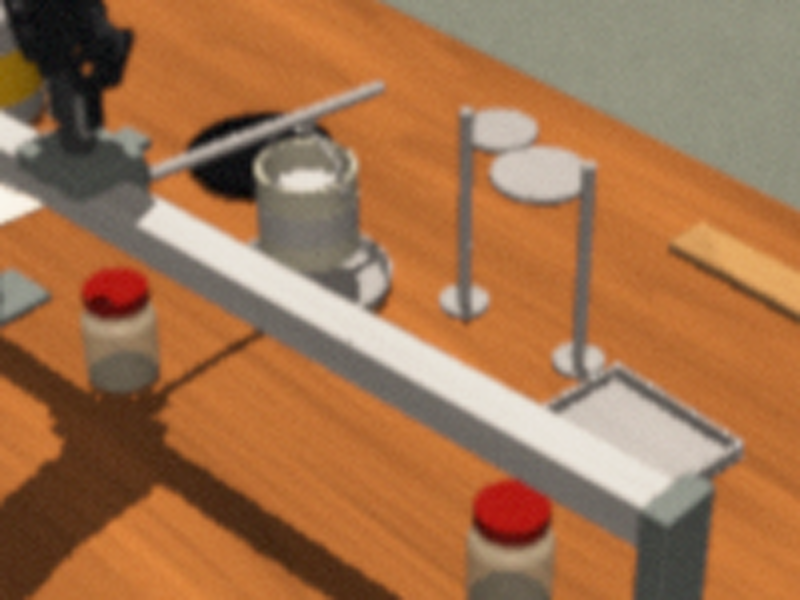

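The side crop shows the can hanging over the round pan, rim centre about (307,165), i.e. full-frame (316.7,181.2), with the pan rim visible beneath it. Swing amplitude is 0.013 rad. I'll cross-check the can against the pan, keep holding, then release.

```bash
python3 - <<'E'
from b import *
s,w=pickle.load(open("t5.pkl","rb"))
p=onplane(w,316.7,181.2,130); print("can by side z130",p, "vs pan [664,188]", np.linalg.norm(p[:2]-[664,188]))
print("can top-view rim z130 (t4)",onplane(pickle.load(open("t4.pkl","rb")),255,171.2,130)," expected then",jp(187.75,190,.075))
if np.linalg.norm(p[:2]-[664,188])<12:
    wait(2.5); L=watch(6,.1); print(L[:,[1,3]])
    move_gripper(85); print(get_obs()["clock"],get_obs()["width"])
    q=O+187.8*D; move_linear([*q,400],speed=120)
    L=watch(24,.06); print(L[::4,[0,3]],fit(np.c_[L[:,0],L[:,1],L[:,2:]],2.278,3,True),get_obs()["clock"])
E
```

```text
can by side z130 [657.58 182.01 130.  ] vs pan [664,188] 8.77442331057645
can top-view rim z130 (t4) [655.26 196.11 130.  ]  expected then [662.53 202.33 178.21]
[[187.87  -0.  ]
 [187.85   0.  ]
 [187.87   0.01]
 [187.86   0.01]
 [187.88   0.01]
 [187.86   0.01]]
23.525 84.93468743070513
[[24.75 -0.  ]
 [25.18  0.01]
 [25.62  0.01]
 [26.05  0.  ]
 [26.48 -0.01]
 [26.92 -0.01]] (np.float64(0.010574959713796538), np.float64(25.47658496127178), np.float64(-0.00021116857666201997), 2.278, np.float64(0.00031214093827065743)) 27.35
```

```bash
python3 - <<'E'
from b import *
s0=pickle.load(open("top0.pkl","rb")); t=snapshot("top"); w=snapshot("side"); pickle.dump((t,w),open("t6.pkl","wb"))
print("tip/rail check: can start expected",(O+240*N))
for U,V in ((333,119),): print("start rim",onplane(s0,(U+.5)/3-.5+195,(V+.5)/3-.5+125,130))
a=cv2.resize(t["frame"][145:205,225:295],None,fx=6,fy=6,interpolation=cv2.INTER_CUBIC); b=cv2.resize(w["frame"][160:230,285:350],None,fx=6,fy=6,interpolation=cv2.INTER_CUBIC)
for im,s,u0,v0,k in ((a,t,225,145,6),(b,w,285,160,6)):
    for P,z,col in (((664,188),18,(255,0,0)),(jp(187.86,190,0)[:2],130,(0,0,255)),((658,183),130,(0,255,0))):
        r=75 if z==18 else 45
        pts=[(proj(s,(P[0]+r*np.cos(q),P[1]+r*np.sin(q),z))-[u0,v0]+.5)*k-.5 for q in np.linspace(0,6.28,60)]
        cv2.polylines(im,[np.int32(np.round(pts))],True,col,1)
H=max(a.shape[0],b.shape[0]); im=np.zeros((H,a.shape[1]+b.shape[1],3),np.uint8); im[:a.shape[0],:a.shape[1]]=a; im[:b.shape[0],a.shape[1]:]=b
im=cv2.resize(im,None,fx=.95,fy=.95); print(im.shape); cv2.imwrite("pics/chk.png",im[...,::-1])
E
```

```text
tip/rail check: can start expected [682.07   1.29]
start rim [680.46   1.07 130.  ]
(399, 770, 3)
```

View pics/chk.png

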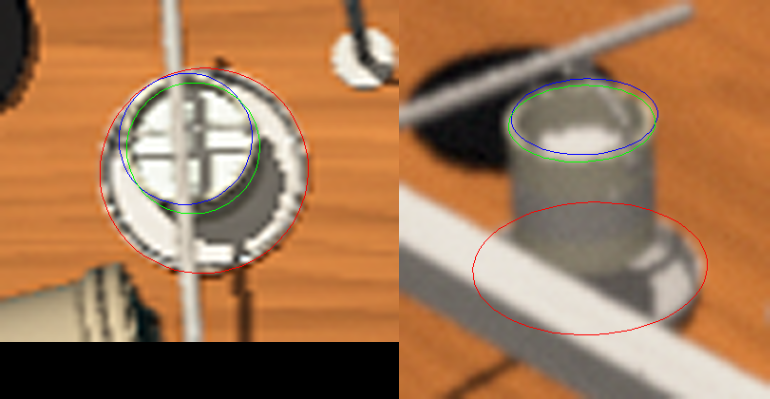

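The check overlay shows the can rim within a few mm of its expected circle in both views, and the pan rim matches its fitted circle. The can is therefore well inside the 20 mm tolerance, the swing is about 0.01 rad, and the trolley is released. Handing in.

```bash
python3 -c "
from b import *
print(get_obs()['clock']); print(job_done())"
```

```text
27.45
the job is handed in; nothing more can be done
None
```

I handed the job in at 27.5 s: the can hangs nearly still (about 0.01 rad of swing) and within about 10 mm of the round pan's centre by camera, and the trolley is released with the robot clear; no verdict came back.

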